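# Clamp the tube rack on the shaker

## Robot

A 6-joint arm with a two-finger parallel gripper is mounted at the origin on a cart in front of the work surface, level with it; the furniture and walls round the work are solid. World frame = base frame: x ahead of the robot, y to its left, z up, the work surface at z = 0. Lengths are in m, angles in rad, forces in N, time in s.
With the tool pointing down it reaches from about 0.375 to 0.9 m from the base axis. Payload 3.1 kg.
Tool frame: the origin (TCP) lies at the very end of the fingers, on their centre line; the grasp point (between the pads) lies 19 mm behind it (hold_point_z is the distance from the TCP to the grasp point, in m); x points along the fingers, y is the direction in which the jaws open and shut, and the axes are right-handed (so a half turn about x gives the same grasp; the last joint's range is limited). The gripper opens to 87 mm and grips with 3 to 60 N. Pads are 19 mm wide; open, the fingers measure 117 mm over their backs; the gripper's body (75 mm by 190 mm) begins 51 mm behind the grasp point.
Start: joints at [-1.47, 0.527, 1.433, -0, 1.181, -0.178], TCP at [0.172, -0.601, 0.223] pointing down, gripper open.
Joint ranges: [-3.08, 3.08], [-0.75, 2.2], [0.22, 2.44], [-1.43, 4.57], [0, 2.65], [-2.85, 2.85]. Speed limits (rad/s): [2.79, 2.79, 3.14, 3.14, 3.14, 3.14].

## Interface

Orientations are given as a unit quaternion [x, y, z, w].
In Python, from rig import * gives the robot as it stands.
- The arm moves only by the tool send_rows, never from a script. Its argument "steps" is a list that holds one entry, the list of rows, each a list of 6 numbers: the shift along the tool's x, y, z in cm, then the turn, a rotation vector about the tool's x, y, z in units of 6 degrees (1.0 is 6 degrees). In form: [[[x, y, z, wx, wy, wz], ...]]. A call has 1 to 8 rows; each row shifts and turns the pose as measured when the row begins, along the tool's axes as they then stand; what a row does not reach is not made up. A row lasts 1/12 s, in which the tool goes at most 41.7 mm and 7.16 degrees, less where a joint would pass 70% of its speed; a pose out of reach is approached as far as the arm can. A call is refused whole if a number of a shift passes 4.17 or a number of a turn 1, either way. A call with a gripper value outside its range is refused whole. "gripper" is the closure, from 0 (fully open) to 1 (shut), set as the call begins (left out, the last holds). The fingers move at their own pace and stop on an object; "force" is the grip in N (left out, the last holds). Time passes only in rows, so rows that do not move let the fingers close. It gives the time, the measured TCP pose, the force and the opening at its end, in the units of the state.
- get_obs(): the state, without advancing time (a new reading comes with each control period).
- camera(name): name is "scene" or "top"; returns (picture, depth): 420x560x3 uint8, red, green, blue; 420x560 float32, m along the optical axis (not along the pixel's ray), 0 where there is no reading.
- camera_params(name): a dict with "intrinsics" (3x3 intrinsics, pixels), "position" and "attitude" of the camera in the world. Camera axes: x right, y down, z forward; pixel columns grow to the right and rows downward; lengths in m; the calibration is good to about 2 mm. A picture is of the moment at which its call begins. camera_params takes no time and is no camera call.
- hand_in(): hands the job in, once; it reports no verdict.
The state is a dict: "time": time; "q": joint angles; "joint_velocities": joint speeds; "joint_torque": joint torques, N m; "position": TCP position; "tool_rot": TCP orientation; "ft_force": force on the tool from outside, world axes, zero at the start; "moment": the same for the moment, N m; "grip_width": finger opening in m.
Only numpy, scipy, OpenCV 4.12 (cv2) and the standard library are available. Lean on these libraries where they do the work, as an engineer would, in place of code of your own. Each camera call takes 0.05 s, during which the arm holds its last target.

## Task

Push the orange tube rack along its channel on the shaker until it is fully home against the back stop, and then push the red-handled clamp lever over past its dead point until it snaps into lock with its arm over the rack. Only push with the fingers: do not lift or tip the rack, and leave the blue rack, the bottle and the petri dish beside the shaker where they are.

Things in the scene. Friction and masses are not known exactly. Their poses are not given: they have to be found in the camera images.
- shaker: Low white bench shaker, fixed; dark deck 50 mm above the table, x -141 to +102, y -120 to +76 mm. Origin on the table under the channel's middle line; x along the channel to the back stop, y to the left, z up. Open end of the channel faces the robot. Two aluminium rails 18 mm high, 8 mm thick, inner faces at y = +/-34 mm, from x = -15 to +85 mm, with splayed lead-ins 24 mm long in front.
- back_stop (a point): Middle of the front face of the channel's back stop (a cross wall 28 mm high above the deck), at deck height: shaker x = 84.5 mm, y = 0.
- orange_rack: Orange tube rack, loose, 100 to 180 g, in the channel on the deck. Own y (105 mm long) lies along the channel, own x is 62 mm wide; top plate 34 mm, tube caps 42 mm high. Origin: centre of its underside. Push its near end wall, 3 to 31 mm above the deck, 52 mm from the origin. Home (touching the back stop): origin at shaker x = 32 mm; it starts 30 to 60 mm short of that.
- lever (a joint): Over-centre clamp lever, rad. 0: open, handle leaning 46 degrees outward (shaker -y). 0.8: dead point, handle upright. 1.1: locked, handle 17 degrees inward, clamp arm level over the rack. A spring returns it to 0 from below 0.8 and snaps it to 1.1 from above. Pushing the grip takes up to about 6 N. The arm is rigid with the handle; while open it stands up to 190 mm above the table, at shaker x 48 to 62 mm.
- lever_pivot (a point): Point on the lever's pivot axis, in the plane in which the lever swings: shaker x = 55, y = -72 mm, 108 mm above the table. The axis is parallel to shaker x.
- lever_grip (a point): Middle of the red grip, a round bar 19 mm in diameter, 53 mm long, along the handle; 80 mm from lever_pivot. It swings in the plane shaker x = 55 mm, from y = -129 mm, 164 mm above the table (open) to y = -48 mm, 184 mm above it (locked). Push it from its outer side, towards shaker +y.
- blue_rack: Blue moulded tube rack, loose, 62 x 105 x 42 mm, on the table to the left of the shaker; origin at the centre of its underside. Leave alone.
- red_bottle: White reagent bottle with a red cap, loose, 50 mm in diameter, 100 mm high, on the table to the left of the shaker; origin at the centre of its underside. Leave alone.
- petri: Clear petri dish, loose, 92 mm in diameter, 15 mm high, on the table to the right of the shaker; origin at the centre of its underside. Leave alone.

How it is judged:
By the outcome, as a careful person would: the job done as asked, in the order asked, and still so for the second after the job is handed in, with the robot touching nothing.
It also fails if it takes over 43 s, if anything falls off the work surface, if the arm or the gripper's body presses on something with over 40 N, if the wrist force passes 120 N, or if a joint passes its speed limit or range.

## Working session

There is one attempt and no reset: what is moved stays moved. The work goes in short steps, Python scripts to look and compute and a tool call to move; the robot and the scene stay as the last step left them, time stands still between calls to the robot, and variables do not carry over. Pictures are saved under pics/ and viewed, and the job is handed in when it is done.

Besides the shell and the picture viewer there is one more tool, called after "Request:" in YAML: its name, and indented under it one key for each argument. send_rows: Moves the arm, as the interface text tells. Its arguments: {"type":"object","properties":{"steps":{"type":"array"},"gripper":{"type":"number"},"force":{"type":"number"}},"required":["steps"]}

```bash
mkdir -p pics; ls; python3 - <<'E'
from rig import *
import cv2,numpy as np
o=get_obs()
for k,v in o.items(): print(k,np.round(v,4))
for n in ("scene","top"):
    p,d=camera(n); np.savez(f"pics/{n}0.npz",p=p,d=d); cv2.imwrite(f"pics/{n}0.png",p[...,::-1]); print(n,camera_params(n))
E
```

```text
pics
time 0.0
q [-1.4705  0.5285  1.4339  0.      1.1814 -0.1785]
joint_velocities [ 0.0006 -0.0003  0.0004 -0.0018 -0.0003  0.0012]
joint_torque [-9.00000e-04 -4.40046e+01 -1.76594e+01  6.32000e-02  5.84000e-02
 -2.00000e-04]
position [ 0.172  -0.6001  0.2216]
tool_rot [ 0.7003  0.099  -0.7002  0.0975]
ft_force [ 0.6676 -0.0434 -0.0433]
moment [-0.061   0.0124 -0.038 ]
grip_width 0.0869
scene {'intrinsics': array([[394.53029866,   0.        , 276.11564642],
       [  0.        , 394.53029866, 205.94870995],
       [  0.        ,   0.        ,   1.        ]]), 'position': array([0.14601917, 0.67231795, 0.63252871]), 'attitude': array([-0.23825803,  0.84912422, -0.45559816,  0.12104333])}
top {'intrinsics': array([[417.64413812,   0.        , 290.74109432],
       [  0.        , 417.64413812, 204.49080527],
       [  0.        ,   0.        ,   1.        ]]), 'position': array([0.46868206, 0.00504342, 0.98858901]), 'attitude': array([-0.69900814,  0.71372919, -0.02628823,  0.03587756])}
```

View pics/scene0.png

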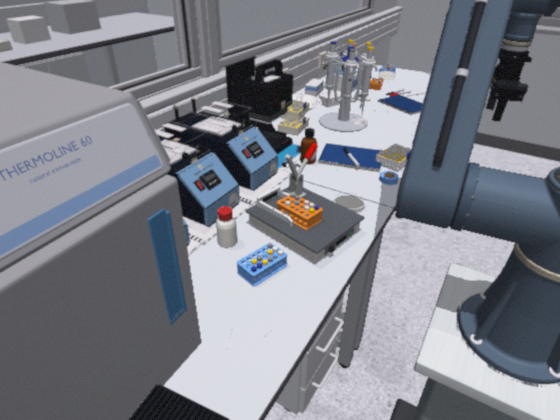

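View pics/top0.png

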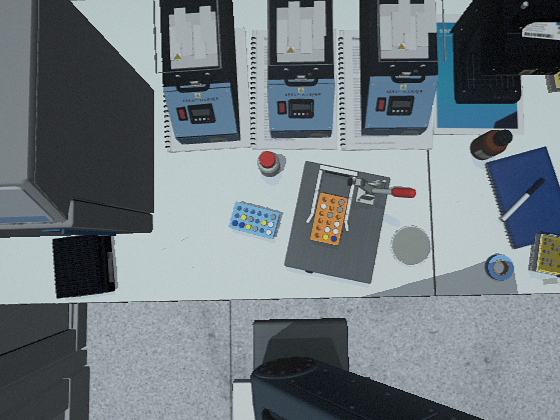

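The top view shows the shaker's dark deck at (285-390, 160-285), the orange rack at about (328, 218), the lever with its red grip at (403, 192), and the petri dish at (410, 245). I'll measure these.

```bash
cat > h.py <<'E'
from rig import *
import cv2,numpy as np
from scipy.spatial.transform import Rotation as R
P={}
def par(n):
    if n not in P: P[n]=camera_params(n)
    return P[n]
def ray(n,uv,z):
    c=par(n);K=np.array(c['intrinsics']);uv=np.atleast_2d(uv).astype(float)
    d=np.c_[uv,np.ones(len(uv))]@np.linalg.inv(K).T@R.from_quat(c['attitude']).as_matrix().T
    o=np.array(c['position']);return o+d*((z-o[2])/d[:,2])[:,None]
def depthpts(n,d,mask):
    c=par(n);K=np.array(c['intrinsics']);v,u=np.nonzero(mask&(d>0));z=d[v,u]
    X=np.c_[u,v,np.ones(len(u))]@np.linalg.inv(K).T*z[:,None]
    return X@R.from_quat(c['attitude']).as_matrix().T+np.array(c['position'])
def proj(n,X):
    c=par(n);K=np.array(c['intrinsics']);X=(np.atleast_2d(X)-c['position'])@R.from_quat(c['attitude']).as_matrix()
    x=X@K.T;return x[:,:2]/x[:,2:]
E
cat > m.py <<'E'
from h import *
f=np.load('pics/top0.npz');p,d=f['p'],f['d'];n='top'
hsv=cv2.cvtColor(p,cv2.COLOR_RGB2HSV)
roi=np.zeros(p.shape[:2],bool);roi[150:295,275:420]=1
big=cv2.resize(p[140:300,220:450],None,fx=3.4,fy=3.4,interpolation=cv2.INTER_CUBIC);cv2.imwrite('pics/big0.png',big[...,::-1])
org=roi&(hsv[...,0]>5)&(hsv[...,0]<20)&(hsv[...,1]>150)&(hsv[...,2]>120)
red=roi&((hsv[...,0]<5)|(hsv[...,0]>172))&(hsv[...,1]>150)&(hsv[...,2]>90)
X=depthpts(n,d,roi)
print('depth z hist',np.histogram(X[:,2],bins=np.arange(-.02,.22,.01)))
dk=X[abs(X[:,2]-.05)<.006]
dark=roi&(hsv[...,2]<110)&(hsv[...,1]<80)
Xd=depthpts(n,d,dark); Xd=Xd[abs(Xd[:,2]-.05)<.008]; print(len(Xd),np.median(Xd[:,2]))
r=cv2.minAreaRect((Xd[:,:2]*1000).astype(np.float32));print('deck',r,cv2.boxPoints(r))
Xo=depthpts(n,d,org);print('orange z',np.percentile(Xo[:,2],[5,50,95]),len(Xo))
v,u=np.nonzero(org);W=ray(n,np.c_[u,v],.084)
r=cv2.minAreaRect((W[:,:2]*1000).astype(np.float32));print('rack',r)
print('red depth',np.median(depthpts(n,d,red),0),red.sum())
E
python3 m.py
```

```text
depth z hist (array([   0, 4439, 6627,   88,    8,   54, 2881, 4251,  422,  257, 1015,
        227,   33,   91,   74,   70,   44,   53,   94,  107,   98,    0,
          0]), array([-0.02, -0.01,  0.  ,  0.01,  0.02,  0.03,  0.04,  0.05,  0.06,
        0.07,  0.08,  0.09,  0.1 ,  0.11,  0.12,  0.13,  0.14,  0.15,
        0.16,  0.17,  0.18,  0.19,  0.2 ,  0.21]))
6657 0.050324273362320704
deck ((519.0025634765625, -56.59455871582031), (258.4355773925781, 243.27027893066406), 77.28577423095703) [[ 371.91058 -155.87343]
 [ 609.2159  -209.4144 ]
 [ 666.09454   42.68431]
 [ 428.78925   96.22528]]
orange z [0.05303394 0.08424911 0.08671624] 881
rack ((516.1351318359375, -64.74366760253906), (61.51093673706055, 103.85531616210938), 76.50001525878906)
red depth [ 0.56071309 -0.20571842  0.17266478] 186
```

```bash
ls pics
```

```text
big0.png
scene0.npz
scene0.png
top0.npz
top0.png
```

View pics/big0.png

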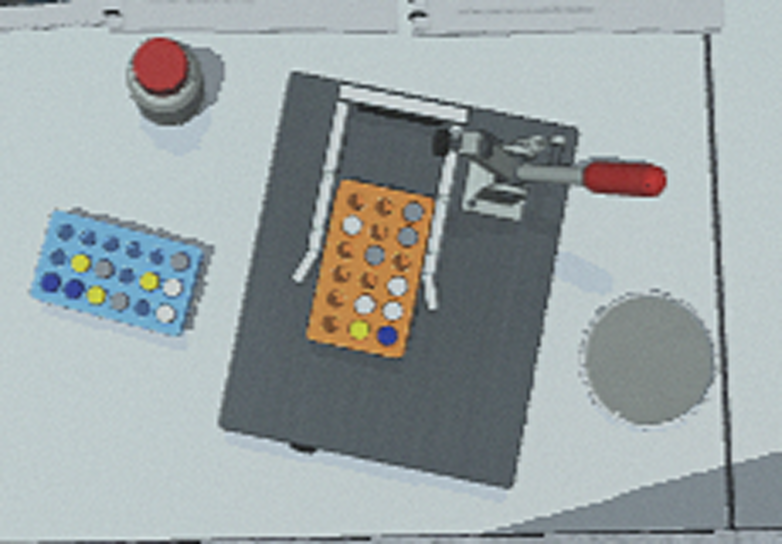

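```bash
cat >> h.py <<'E'
def fit2(src,dst):
    a=src-src.mean(0);b=dst-dst.mean(0);H=a.T@b;th=np.arctan2(H[0,1]-H[1,0],H[0,0]+H[1,1])
    c,s=np.cos(th),np.sin(th);Rm=np.array([[c,-s],[s,c]]);t=dst.mean(0)-Rm@src.mean(0);return th,Rm,t
def S2W(x,y): 
    S=np.load('S.npz');return S['R']@np.array([x,y])+S['t']
E
python3 - <<'E'
from h import *
def b(q): return (np.array(q,float)+.5)/3.4-.5+[220,140]
C=ray('top',b([(291,72),(578,130),(512,488),(222,428)]),.05)[:,:2]
print(C.round(4),[np.linalg.norm(C[i]-C[(i+1)%4]) for i in range(4)])
src=np.array([(.102,.076),(.102,-.120),(-.141,-.120),(-.141,.076)])
th,Rm,t=fit2(src,C);print('yaw',th,np.degrees(th),'t',t,'res mm',((src@Rm.T+t-C)*1000).round(1))
np.savez('S.npz',R=Rm,t=t,th=th)
inv=lambda w:(np.asarray(w)-t)@Rm
# back stop front top edge z=.078 ; rails inner
print('back stop top edges',inv(ray('top',b([(340,98),(466,122)]),.078)[:,:2]).round(4))
print('rails top inner',inv(ray('top',b([(350,110),(324,245),(446,160),(428,275)]),.068)[:,:2]).round(4))
rc=np.array([.51614,-.06474]);print('rack in shaker',inv(rc))
rcor=inv(ray('top',b([(342,179),(435,197),(404,358),(308,340)]),.084)[:,:2]);print('rack corners',rcor.round(4), rcor.mean(0))
print('grip', inv(np.array([.5607,-.2057])))
v=np.array([[640,180]]);print('grip ray at .164',inv(ray('top',b([(622,179)]),.164)[:,:2]))
# scene cam check
print('scene proj: deck corners',proj('scene',np.c_[C,[.05]*4]).round(0).tolist())
for nm,x,y,z in [('grip',.055,-.129,.164),('pivot',.055,-.072,.108),('stop',.0845,0,.078)]:
    w=S2W(x,y);print(nm,w.round(4),proj('scene',[*w,z]).round(1),((proj('top',[*w,z])-[220,140]+.5)*3.4).round())
f=np.load('pics/scene0.npz');p=f['p'];cv2.imwrite('pics/sbig0.png',cv2.resize(p[140:290,220:400],None,fx=4,fy=4,interpolation=cv2.INTER_CUBIC)[...,::-1])
E
```

```text
[[ 0.6506 -0.0181]
 [ 0.6072 -0.2079]
 [ 0.373  -0.1555]
 [ 0.4154  0.0326]] [np.float64(0.1947462105231151), np.float64(0.23996515860729342), np.float64(0.19279283367492428), np.float64(0.24065990342388996)]
yaw -0.21902165756674719 -12.549016600534165 t [ 0.53534423 -0.06995551] res mm [[ 0.8  0.1]
 [ 1.7 -1.4]
 [-1.4 -1. ]
 [-1.1  2.2]]
back stop top edges [[ 0.0852  0.0407]
 [ 0.0857 -0.0421]]
rails top inner [[ 0.0805  0.0326]
 [-0.0097  0.0322]
 [ 0.0604 -0.035 ]
 [-0.0156 -0.0375]]
rack in shaker [-0.01987865  0.00091832]
rack corners [[ 0.0329  0.0296]
 [ 0.0331 -0.0309]
 [-0.0714 -0.0307]
 [-0.0723  0.031 ]] [-0.0194112  -0.00027251]
grip [ 0.05424389 -0.12699245]
grip ray at .164 [[ 0.05466672 -0.12759016]]
scene proj: deck corners [[244.0, 210.0], [294.0, 183.0], [364.0, 217.0], [317.0, 252.0]]
grip [ 0.561  -0.2078] [[310.2 151.4]] [[625. 179.]]
pivot [ 0.5734 -0.1522] [[295.5 176.9]] [[512. 172.]]
stop [ 0.6178 -0.0883] [[268.9 192.3]] [[402. 112.]]
```

```bash
ls .
```

```text
S.npz
h.py
m.py
pics
```

View pics/sbig0.png

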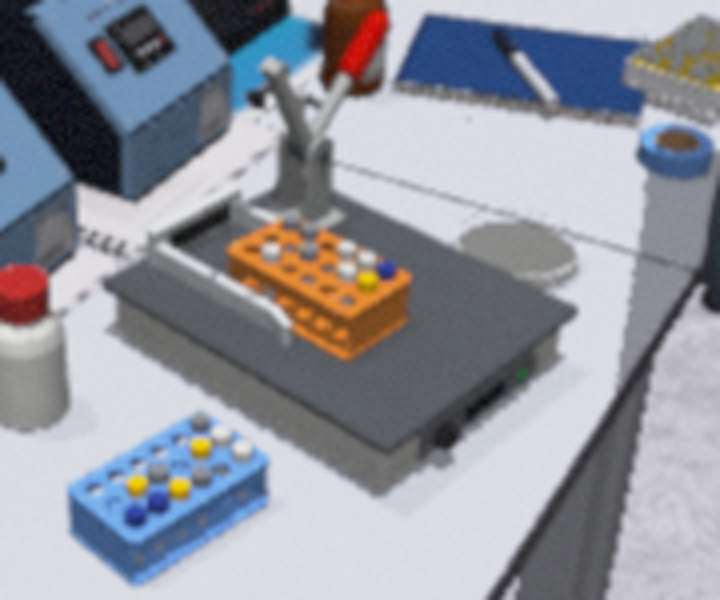

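```bash
cat >> h.py <<'E'
def plan(x,y,z,yawdeg,tilt=0,rows=True):
    """target in shaker xy (m), world z; tool z points along shaker yaw; tilt: tool x leans toward tool z side (deg)"""
    S=np.load('S.npz');o=get_obs()
    a=float(S['th'])+np.radians(yawdeg);f=np.array([np.cos(a),np.sin(a),0]);up=np.array([0,0,1.])
    t=np.radians(tilt);X=np.sin(t)*f-np.cos(t)*up;Z=np.cos(t)*f+np.sin(t)*up;Y=np.cross(Z,X)
    Rt=np.c_[X,Y,Z];R0=R.from_quat(o['tool_rot']).as_matrix()
    w=np.array([*S2W(x,y),z]);dp=w-np.array(o['position'])
    rv=R.from_matrix(R0.T@Rt).as_rotvec()
    print('t',o['time'],'q',np.round(o['q'],2),'pos',np.round(o['position'],4),'shaker',((np.array(o['position'])[:2]-S['t'])@S['R']).round(4),'F',np.round(o['ft_force'],1))
    print('target',w.round(4),'dp tool cm (start axes)',(R0.T@dp*100).round(2),'in target axes',(Rt.T@dp*100).round(2),'rotvec 6deg units',(rv/np.radians(6)).round(2))
E
python3 - <<'E'
from h import *
print(R.from_quat(get_obs()['tool_rot']).as_matrix().round(3))
plan(-.105,0,.2,0);plan(-.105,0,.2,180); plan(.055,-.17,.16,90);plan(.055,-.17,.16,-90)
E
```

```text
[[-0.     0.275 -0.961]
 [ 0.002 -0.961 -0.275]
 [-1.    -0.002 -0.   ]]
t 0.1 q [-1.47  0.53  1.43 -0.    1.18 -0.18] pos [ 0.172  -0.6002  0.2217] shaker [-0.2395 -0.5965] F [ 0.3  0.6 -0.2]
target [ 0.4329 -0.0471  0.2   ] dp tool cm (start axes) [  2.27 -45.99 -40.3 ] in target axes [ 2.17 59.65 13.45] rotvec 6deg units [-2.525e+01 -2.000e-02  0.000e+00]
t 0.1 q [-1.47  0.53  1.43 -0.    1.18 -0.18] pos [ 0.172  -0.6002  0.2217] shaker [-0.2395 -0.5965] F [ 0.3  0.6 -0.2]
target [ 0.4329 -0.0471  0.2   ] dp tool cm (start axes) [  2.27 -45.99 -40.3 ] in target axes [  2.17 -59.65 -13.45] rotvec 6deg units [4.75 0.   0.02]
t 0.1 q [-1.47  0.53  1.43 -0.    1.18 -0.18] pos [ 0.172  -0.6002  0.2217] shaker [-0.2395 -0.5965] F [ 0.3  0.6 -0.2]
target [ 0.5521 -0.2478  0.16  ] dp tool cm (start axes) [  6.23 -23.4  -46.24] in target axes [  6.17 -29.45  42.65] rotvec 6deg units [1.975e+01 2.000e-02 1.000e-02]
t 0.1 q [-1.47  0.53  1.43 -0.    1.18 -0.18] pos [ 0.172  -0.6002  0.2217] shaker [-0.2395 -0.5965] F [ 0.3  0.6 -0.2]
target [ 0.5521 -0.2478  0.16  ] dp tool cm (start axes) [  6.23 -23.4  -46.24] in target axes [  6.17  29.45 -42.65] rotvec 6deg units [-1.025e+01 -1.000e-02  1.000e-02]
```

Request:
send_rows:
  steps:
    - [[0, -3, -2, 0.95, 0, 0], [0, -3, -2, 0.95, 0, 0], [0, -3, -2, 0.95, 0, 0], [0, -3, -2, 0.95, 0, 0], [0, -3, -2, 0.95, 0, 0], [0, -3.5, -0.8, 0, 0, 0], [0, -3.5, -0.8, 0, 0, 0], [0, -3.5, -0.8, 0, 0, 0]]
  gripper: 1
  force: 20

```text
time: 0.77
position: [0.3089, -0.3463, 0.2171]
tool_rot: [-0.701, 0.091, 0.702, 0.091]
ft_force: [0.7, -1.2, 0.6]
grip_width: 0.0416
```

```bash
python3 -c "
from h import *
plan(-.105,0,.2,180)"
```

```text
t 0.7667 q [-1.08  0.32  1.83 -0.    0.99  0.75] pos [ 0.3089 -0.3463  0.2171] shaker [-0.161  -0.3189] F [ 0.7 -1.2  0.6]
target [ 0.4329 -0.0471  0.2   ] dp tool cm (start axes) [  1.7  -32.08  -4.36] in target axes [  1.71 -31.89  -5.6 ] rotvec 6deg units [-0.37  0.02 -0.  ]
```

Request:
send_rows:
  steps:
    - [[0, -4, -0.6, -0.37, 0, 0], [0, -4, -0.6, 0, 0, 0], [0, -4, -0.7, 0, 0, 0], [0, -4, -0.7, 0, 0, 0], [0, -4, -0.7, 0, 0, 0], [0, -4, -0.7, 0, 0, 0], [0, -4, -0.7, 0, 0, 0], [0, -3, -0.7, 0, 0, 0]]

```text
time: 1.43
position: [0.4306, -0.0448, 0.2161]
tool_rot: [-0.702, 0.077, 0.704, 0.079]
ft_force: [-0.4, -1.3, -0.1]
grip_width: 0.0006
```

```bash
python3 -c "
from h import *
plan(-.105,0,.062,180)"
```

```text
t 1.4333 q [-0.36  0.28  1.9   0.    0.97  1.43] pos [ 0.4306 -0.0448  0.2161] shaker [-0.1077  0.0018] F [-0.4 -1.3 -0.1]
target [ 0.4329 -0.0471  0.062 ] dp tool cm (start axes) [15.41  0.2  -0.33] in target axes [15.41  0.18 -0.27] rotvec 6deg units [-0.02  0.03  0.01]
```

Request:
send_rows:
  steps:
    - [[0, 0.2, 0, 0, 0, 0], [2.5, 0, 0, 0, 0, 0], [3, 0, 0, 0, 0, 0], [3, 0, 0, 0, 0, 0], [3, 0, 0, 0, 0, 0], [1.8, 0, 0, 0, 0, 0], [0, 0, 0, 0, 0, 0]]

```text
time: 2.02
position: [0.4355, -0.0414, 0.0805]
tool_rot: [0.706, -0.072, -0.701, -0.072]
ft_force: [-1.6, 0.3, 0.3]
grip_width: 0.0008
```

```bash
python3 -c "
from h import *
plan(-.085,0,.062,180)
p,d=camera('top');cv2.imwrite('pics/t1.png',cv2.resize(p[140:300,220:450],None,fx=3.4,fy=3.4)[...,::-1])
p,d=camera('scene');cv2.imwrite('pics/s1.png',cv2.resize(p[140:290,220:400],None,fx=4,fy=4)[...,::-1])"
```

```text
t 2.0167 q [-0.35  0.54  2.02  0.    0.56  1.42] pos [ 0.4355 -0.0414  0.0805] shaker [-0.1037  0.0062] F [-1.6  0.3  0.3]
target [ 0.4524 -0.0515  0.062 ] dp tool cm (start axes) [ 1.86  0.65 -1.84] in target axes [ 1.85  0.62 -1.87] rotvec 6deg units [ 0.14 -0.07  0.01]
```

View pics/s1.png

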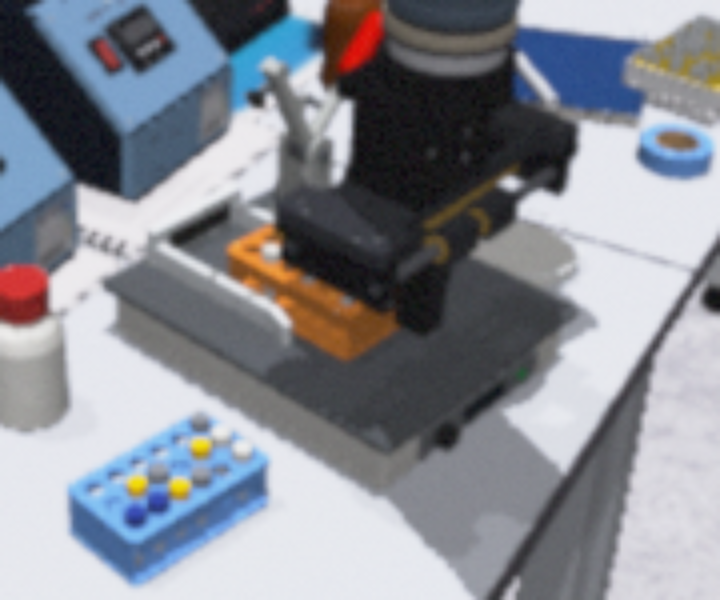

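The closed fingers stand just in front of the rack's near end, at about (425, 300) in the crop, and the rack hasn't moved. I'll finish the descent and centre the fingers.

Request:
send_rows:
  steps:
    - [[1, 0.6, 0, 0.14, -0.07, 0], [0.85, 0, 0, 0, 0, 0], [0, 0, 0, 0, 0, 0]]

```text
time: 2.37
position: [0.4385, -0.0499, 0.0659]
tool_rot: [0.707, -0.079, -0.699, -0.077]
ft_force: [-0.4, 0.7, 0.5]
grip_width: 0.0006
```

```bash
python3 -c "
from h import *
plan(-.085,0,.062,180)"
```

```text
t 2.3667 q [-0.37  0.58  2.03  0.    0.52  1.42] pos [ 0.4385 -0.0499  0.0659] shaker [-0.0989 -0.0015] F [-0.4  0.7  0.5]
target [ 0.4524 -0.0515  0.062 ] dp tool cm (start axes) [ 0.41 -0.15 -1.39] in target axes [ 0.39 -0.15 -1.39] rotvec 6deg units [-0.02 -0.11 -0.01]
```

Request:
send_rows:
  steps:
    - [[0.3, -0.1, -0.4, 0, -0.1, 0], [0, 0, -0.4, 0, 0, 0], [0, 0, -0.4, 0, 0, 0], [0, 0, -0.3, 0, 0, 0], [0, 0, -0.3, 0, 0, 0], [0, 0, -0.3, 0, 0, 0], [0, 0, -0.3, 0, 0, 0], [0, 0, -0.3, 0, 0, 0]]

```text
time: 3.03
position: [0.4682, -0.0557, 0.0647]
tool_rot: [0.704, -0.079, -0.702, -0.077]
ft_force: [-1.0, -0.5, -1.3]
grip_width: 0.0001
```

```bash
python3 -c "
from h import *
plan(-.0295,0,.062,180)"
```

```text
t 3.0333 q [-0.36  0.6   1.95 -0.    0.59  1.44] pos [ 0.4682 -0.0557  0.0647] shaker [-0.0687 -0.0007] F [-1.  -0.5 -1.3]
target [ 0.5065 -0.0635  0.062 ] dp tool cm (start axes) [ 0.28 -0.08 -3.92] in target axes [ 0.27 -0.07 -3.92] rotvec 6deg units [-0.02 -0.02 -0.01]
```

Request:
send_rows:
  steps:
    - [[0.1, 0, -0.4, 0, 0, 0], [0, 0, -0.4, 0, 0, 0], [0, 0, -0.4, 0, 0, 0], [0, 0, -0.4, 0, 0, 0], [0, 0, -0.4, 0, 0, 0], [0, 0, -0.4, 0, 0, 0], [0, 0, -0.4, 0, 0, 0]]

```text
time: 3.62
position: [0.4944, -0.0609, 0.0635]
tool_rot: [-0.701, 0.078, 0.705, 0.078]
ft_force: [-2.1, 0.3, 3.0]
grip_width: 0.0007
```

```bash
python3 -c "
from h import *
plan(-.0295,0,.062,180)"
```

```text
t 3.6167 q [-0.35  0.63  1.87 -0.    0.65  1.45] pos [ 0.4944 -0.0609  0.0635] shaker [-0.0419 -0.0001] F [-2.1  0.3  3. ]
target [ 0.5065 -0.0635  0.062 ] dp tool cm (start axes) [ 0.14 -0.01 -1.24] in target axes [ 0.15 -0.01 -1.24] rotvec 6deg units [-0.02  0.05 -0.01]
```

Request:
send_rows:
  steps:
    - [[0, 0, -0.3, 0, 0, 0], [0, 0, -0.3, 0, 0, 0], [0, 0, -0.3, 0, 0, 0], [0, 0, -0.2, 0, 0, 0]]

```text
time: 3.95
position: [0.5054, -0.0633, 0.0633]
tool_rot: [-0.7, 0.078, 0.706, 0.078]
ft_force: [-6.9, 0.5, 5.9]
grip_width: 0.0002
```

```bash
python3 -c "
from h import *
plan(-.0295,0,.062,180)"
```

```text
t 3.95 q [-0.34  0.63  1.84 -0.    0.67  1.45] pos [ 0.5054 -0.0633  0.0633] shaker [-0.0306  0.    ] F [-6.9  0.5  5.9]
target [ 0.5065 -0.0635  0.062 ] dp tool cm (start axes) [ 0.13  0.   -0.12] in target axes [ 0.13  0.   -0.11] rotvec 6deg units [-0.01  0.08 -0.  ]
```

Request:
send_rows:
  steps:
    - [[-0.05, 0, -0.2, 0, 0, 0], [0, 0, -0.2, 0, 0, 0]]

```text
time: 4.12
position: [0.5053, -0.063, 0.0633]
tool_rot: [-0.696, 0.077, 0.709, 0.078]
ft_force: [-5.5, 0.0, 4.9]
grip_width: 0.0005
```

```bash
python3 -c "
from h import *
plan(-.0295,0,.062,180)
p,d=camera('top');cv2.imwrite('pics/t2.png',cv2.resize(p[140:300,220:450],None,fx=3.4,fy=3.4)[...,::-1])
p,d=camera('scene');cv2.imwrite('pics/s2.png',cv2.resize(p[140:290,220:400],None,fx=4,fy=4)[...,::-1])"
```

```text
t 4.1167 q [-0.34  0.64  1.84 -0.    0.69  1.45] pos [ 0.5053 -0.063   0.0633] shaker [-0.0308  0.0003] F [-5.5  0.   4.9]
target [ 0.5065 -0.0635  0.062 ] dp tool cm (start axes) [ 0.12  0.03 -0.14] in target axes [ 0.13  0.03 -0.13] rotvec 6deg units [-0.01  0.18 -0.  ]
```

View pics/s2.png

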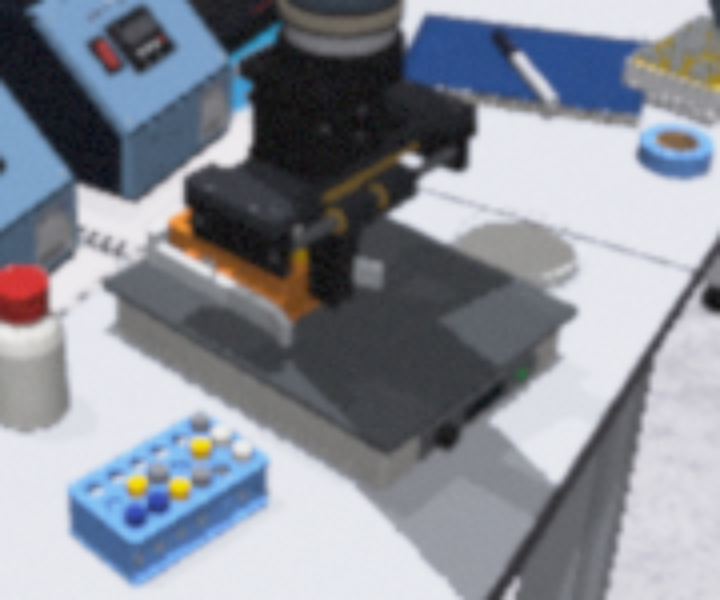

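Request:
send_rows:
  steps:
    - [[-0.1, 0, -0.5, 0, 0.18, 0], [-0.1, 0, -0.5, 0, 0, 0]]

```text
time: 4.38
position: [0.5056, -0.0623, 0.0635]
tool_rot: [-0.695, 0.076, 0.71, 0.078]
ft_force: [-9.4, 0.3, 1.7]
grip_width: 0.0002
```

```bash
python3 -c "
from h import *
plan(-.0295,0,.062,180)"
```

```text
t 4.3833 q [-0.34  0.64  1.83 -0.    0.69  1.45] pos [ 0.5056 -0.0623  0.0635] shaker [-0.0307  0.001 ] F [-9.4  0.3  1.7]
target [ 0.5065 -0.0635  0.062 ] dp tool cm (start axes) [ 0.15  0.1  -0.12] in target axes [ 0.15  0.1  -0.12] rotvec 6deg units [0.01 0.2  0.01]
```

It doesn't move any further at 9 N. I'll back off straight and check.

Request:
send_rows:
  steps:
    - [[0, 0, 0.3, 0, 0.2, 0], [0, 0, 0.5, 0, 0, 0], [0, 0, 1, 0, 0, 0], [0, 0, 2, 0, 0, 0], [0, 0, 2, 0, 0, 0], [-3, 0, 1, 0, 0, 0], [-4, 0, 0, 0, 0, 0], [-4, 0, 0, 0, 0, 0]]

```text
time: 5.05
position: [0.4378, -0.0481, 0.1687]
tool_rot: [-0.701, 0.077, 0.704, 0.079]
ft_force: [1.2, -0.3, 0.1]
grip_width: 0.0003
```

Request:
send_rows:
  steps:
    - [[-4, 2, 2, 0, 0, 0], [-2, 4, 2, 0, 0, 0], [0, 4, 0, 0, 0, 0], [0, 4, 0, 0, 0, 0], [0, 4, 0, 0, 0, 0], [0, 4, 0, 0, 0, 0]]

```text
time: 5.55
position: [0.3678, -0.2536, 0.2346]
tool_rot: [0.715, -0.078, -0.692, -0.068]
ft_force: [0.3, -0.6, -0.4]
grip_width: 0.0006
```

```bash
cat > look.py <<'E'
import sys
from h import *
k=sys.argv[1]
p,d=camera('top');cv2.imwrite(f'pics/t{k}.png',cv2.resize(p[140:300,220:450],None,fx=3.4,fy=3.4,interpolation=cv2.INTER_CUBIC)[...,::-1])
s,_=camera('scene');cv2.imwrite(f'pics/s{k}.png',cv2.resize(s[140:290,220:400],None,fx=4,fy=4,interpolation=cv2.INTER_CUBIC)[...,::-1])
hsv=cv2.cvtColor(p,cv2.COLOR_RGB2HSV);roi=np.zeros(p.shape[:2],bool);roi[150:295,275:420]=1
org=roi&(hsv[...,0]>5)&(hsv[...,0]<20)&(hsv[...,1]>150)&(hsv[...,2]>120)
v,u=np.nonzero(org);S=np.load('S.npz');W=(ray('top',np.c_[u,v],.084)[:,:2]-S['t'])@S['R']*1000
print(cv2.minAreaRect(W.astype(np.float32)),'x range',np.percentile(W[:,0],[.5,99.5]))
E
python3 look.py 3; python3 -c "
from h import *
plan(.055,-.17,.24,-90)"
```

```text
((31.859169006347656, 2.6603927612304688), (61.00992202758789, 104.19528198242188), 89.3292465209961) x range [-19.68046228  83.50690596]
t 5.65 q [-0.87  0.26  1.86  0.01  0.98  0.91] pos [ 0.3687 -0.259   0.2349] shaker [-0.1216 -0.2208] F [-0.2  0.8 -0.4]
target [ 0.5521 -0.2478  0.24  ] dp tool cm (start axes) [  0.06  -4.98 -17.69] in target axes [-0.51 17.66 -5.08] rotvec 6deg units [-14.94  -0.16  -0.39]
```

View pics/t3.png

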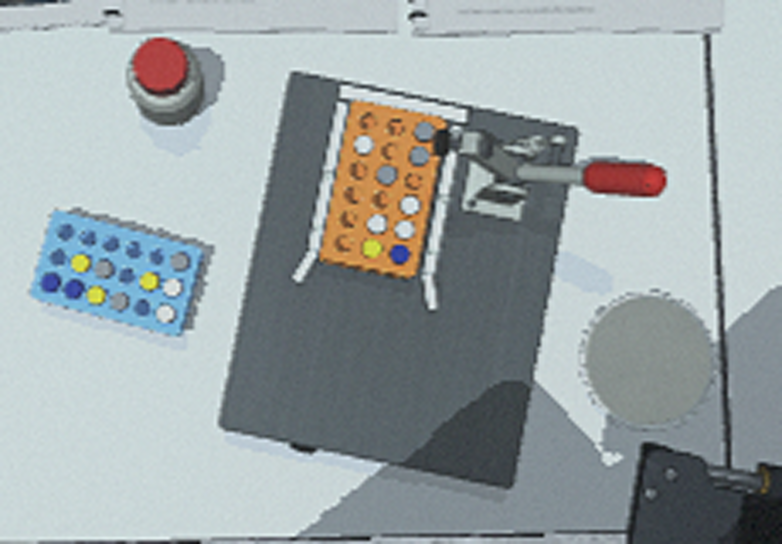

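View pics/s3.png

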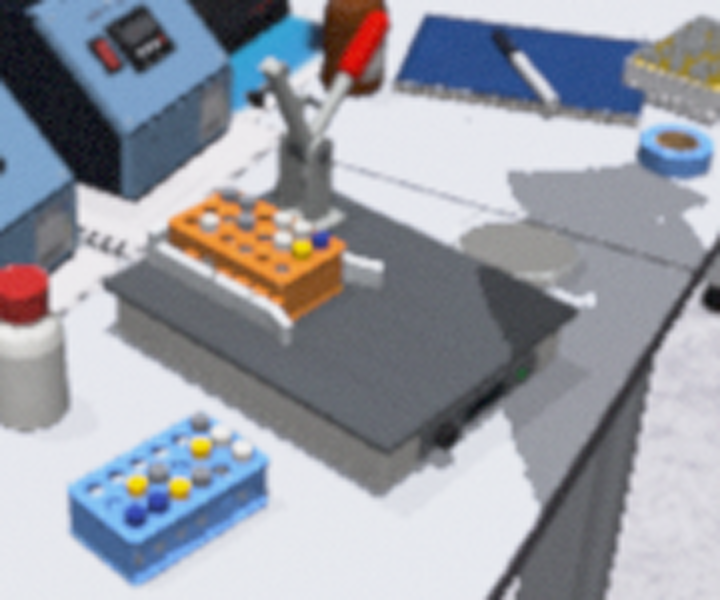

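The rack is home: I measure its origin at x = 31.9 mm against 32 expected. It's straight, the gap at the stop has closed, and the neighbouring objects haven't moved. Next is the lever, so I turn the tool first.

Request:
send_rows:
  steps:
    - [[0, 0, 0, -1, 0, 0], [0, 0, 0, -1, 0, 0], [0, 0, 0, -1, 0, 0], [0, 0, 0, -1, 0, 0], [0, 0, 0, -1, 0, 0], [0, 0, 0, -1, 0, 0], [0, 0, 0, -1, 0, 0], [0, 0, 0, -1, 0, 0]]

```text
time: 6.32
position: [0.373, -0.2646, 0.2367]
tool_rot: [0.68, 0.211, -0.658, 0.243]
ft_force: [0.6, -0.5, 0.3]
grip_width: 0.0003
```

Request:
send_rows:
  steps:
    - [[0, 0, 0, -1, 0, 0], [0, 0, 0, -1, 0, 0], [0, 0, 0, -1, 0, 0], [0, 0, 0, -1, 0, 0], [0, 0, 0, -1, 0, 0], [0, 0, 0, -1, 0, 0], [0, 0, 0, -1, 0, 0], [0, 0, 0, 0, 0, 0]]

```text
time: 6.98
position: [0.3789, -0.2644, 0.2385]
tool_rot: [0.538, 0.44, -0.529, 0.487]
ft_force: [-0.2, 0.1, 0.2]
grip_width: -0.0001
```

```bash
python3 -c "
from h import *
plan(.055,-.2,.23,-90,-20)"
```

```text
t 6.9833 q [-0.86  0.26  1.85  0.02  0.96 -0.73] pos [ 0.3789 -0.2644  0.2385] shaker [-0.1105 -0.2238] F [-0.2  0.1  0.2]
target [ 0.5456 -0.2771  0.23  ] dp tool cm (start axes) [ 1.8  16.61 -1.11] in target axes [ 1.61 16.55 -1.94] rotvec 6deg units [ 0.84  3.63 -0.44]
```

Request:
send_rows:
  steps:
    - [[0, 3, 0, 0.2, 0.9, -0.1], [0, 3, 0, 0.2, 0.9, -0.1], [0, 3, 0, 0.2, 0.9, -0.1], [0, 3, 0, 0.2, 0.9, -0.1], [0, 3, 0, 0, 0, 0], [0, 1, 0, 0, 0, 0], [0, 0, 0, 0, 0, 0]]

```text
time: 7.57
position: [0.5411, -0.2875, 0.2393]
tool_rot: [0.647, 0.512, -0.446, 0.348]
ft_force: [-0.7, 0.7, -0.8]
grip_width: 0.0005
```

```bash
python3 -c "
from h import *
plan(.055,-.195,.16,-90,-20)"
```

```text
t 7.5667 q [-0.82  0.57  1.37  0.3   1.43 -0.66] pos [ 0.5411 -0.2875  0.2393] shaker [ 0.0529 -0.2111] F [-0.7  0.7 -0.8]
target [ 0.5467 -0.2722  0.16  ] dp tool cm (start axes) [7.97 0.24 1.35] in target axes [8.   0.21 1.2 ] rotvec 6deg units [-0.18 -0.19  0.01]
```

Request:
send_rows:
  steps:
    - [[2, 0, 0.5, -0.18, -0.19, 0], [2, 0.1, 0.5, 0, 0, 0], [2, 0.1, 0.2, 0, 0, 0], [1.5, 0, 0, 0, 0, 0], [0.3, 0, 0, 0, 0, 0], [0, 0, 0, 0, 0, 0]]

```text
time: 8.07
position: [0.5461, -0.2709, 0.1598]
tool_rot: [0.639, 0.51, -0.451, 0.358]
ft_force: [-0.5, 0.3, 1.5]
grip_width: 0.0008
```

```bash
python3 look.py 4; python3 -c "
from h import *
plan(.055,-.160,.16,-90,-20)"
```

```text
((31.879741668701172, 2.6058921813964844), (61.005069732666016, 104.17828369140625), 89.26233673095703) x range [-19.68106767  83.51398263]
t 8.1667 q [-0.79  0.64  1.46  0.3   1.24 -0.69] pos [ 0.5466 -0.2717  0.1608] shaker [ 0.0549 -0.1945] F [-0.9  0.3  0.5]
target [ 0.5543 -0.2381  0.16  ] dp tool cm (start axes) [ 1.23 -0.01 -3.22] in target axes [ 1.25  0.01 -3.21] rotvec 6deg units [-0.07  0.06 -0.02]
```

View pics/s4.png

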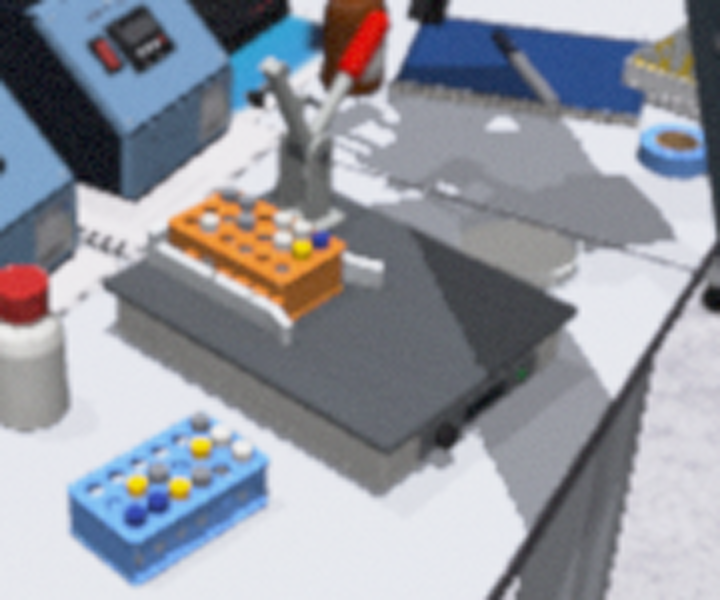

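View pics/t4.png

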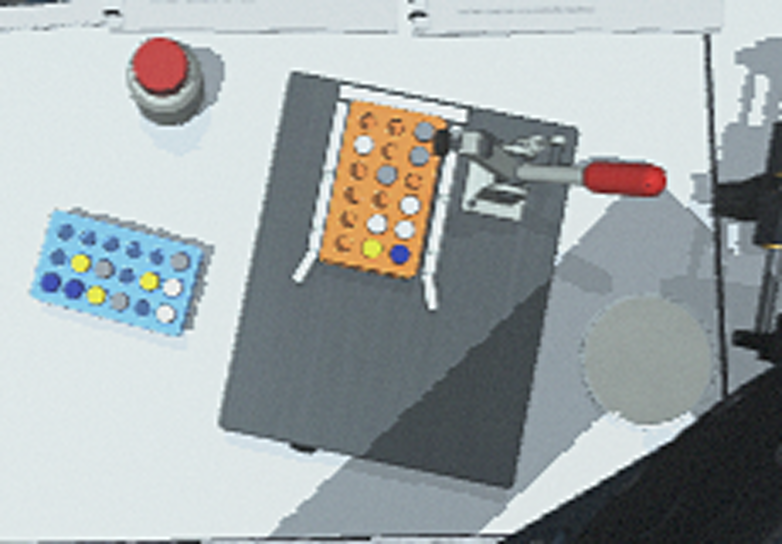

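The finger tips are level with the grip, at right in the top crop around (725, 195) with the grip end at (660, 180). Pushing starts.

Request:
send_rows:
  steps:
    - [[0.4, 0, -1, 0, 0, 0], [0.3, 0, -1, 0, 0, 0], [0.2, 0, -0.8, 0, 0, 0], [0.15, 0, -0.8, 0, 0, 0], [0.15, 0, -0.8, 0, 0, 0], [0.15, 0, -0.8, 0, 0, 0]]

```text
time: 8.67
position: [0.5593, -0.2275, 0.1713]
tool_rot: [0.635, 0.502, -0.457, 0.369]
ft_force: [-5.9, -9.3, 5.5]
grip_width: 0.0005
```

```bash
python3 look.py 5; python3 -c "
from h import *
plan(.055,-.085,.175,-90,-20)"
```

```text
((31.859169006347656, 2.6603927612304688), (61.00992202758789, 104.19528198242188), 89.3292465209961) x range [-19.68112175  83.51822864]
t 8.7667 q [-0.72  0.6   1.5   0.31  1.2  -0.63] pos [ 0.5597 -0.226   0.1717] shaker [ 0.0577 -0.147 ] F [-3.7 -5.9  1.3]
target [ 0.5706 -0.1649  0.175 ] dp tool cm (start axes) [ 1.62 -0.31 -5.99] in target axes [ 1.81 -0.27 -5.94] rotvec 6deg units [-0.03  0.29 -0.11]
```

View pics/s5.png

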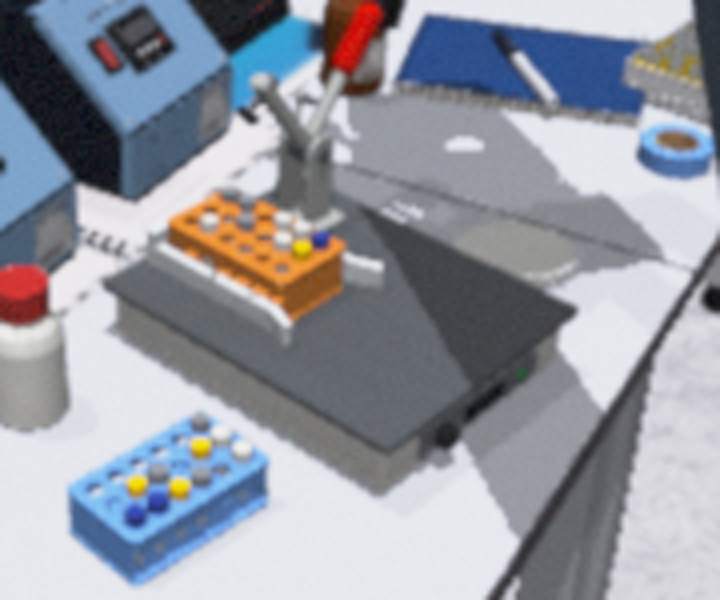

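The lever is turning (grip at about (357, 40) in the crop), so I keep going.

Request:
send_rows:
  steps:
    - [[0.4, -0.1, -0.8, 0, 0.15, 0], [0.4, -0.05, -0.8, 0, 0.1, 0], [0.4, -0.05, -0.8, 0, 0.1, 0], [0.4, -0.05, -0.8, 0, 0.1, 0], [0.4, 0, -0.8, 0, 0.1, 0]]

```text
time: 9.18
position: [0.5675, -0.1917, 0.1714]
tool_rot: [0.644, 0.507, -0.442, 0.365]
ft_force: [-2.7, -3.8, 1.8]
grip_width: 0.0004
```

```bash
python3 look.py 6; python3 -c "
from h import *
plan(.055,-.085,.175,-90,-20)"
```

```text
((31.879741668701172, 2.6058921813964844), (61.005069732666016, 104.17828369140625), 89.26233673095703) x range [-19.68132251  83.62380315]
t 9.2833 q [-0.68  0.6   1.53  0.35  1.18 -0.62] pos [ 0.5677 -0.1902  0.1711] shaker [ 0.0577 -0.1103] F [-0.9 -2.6  0.9]
target [ 0.5706 -0.1649  0.175 ] dp tool cm (start axes) [ 0.5  -0.27 -2.51] in target axes [ 0.5  -0.27 -2.51] rotvec 6deg units [ 0.04 -0.03 -0.2 ]
```

View pics/s6.png

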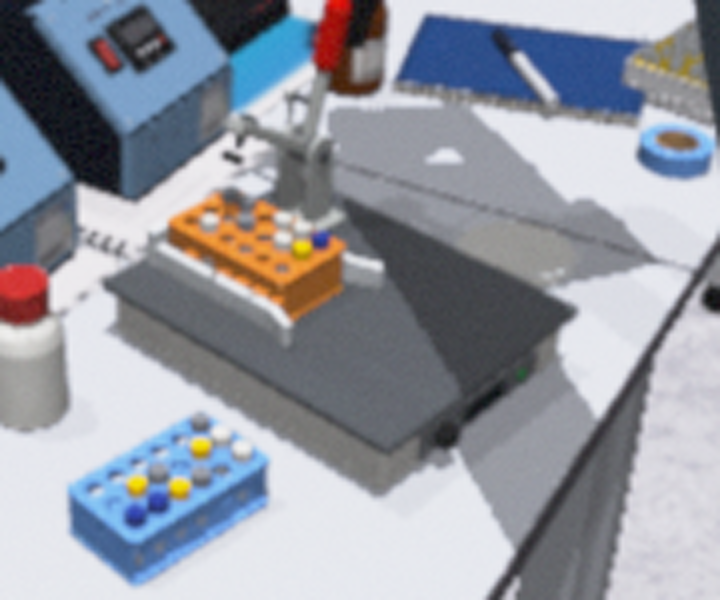

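The handle is nearly upright (grip at about (330, 30)), and the clamp arm is coming down. A few more rows should do it.

Request:
send_rows:
  steps:
    - [[0.3, -0.05, -0.8, 0, 0, -0.1], [0.3, -0.05, -0.8, 0, 0, 0], [0.3, 0, -0.8, 0, 0, 0], [0.3, 0, -0.8, 0, 0, 0], [0.2, 0, -0.5, 0, 0, 0]]

```text
time: 9.7
position: [0.5763, -0.1504, 0.1707]
tool_rot: [0.641, 0.51, -0.445, 0.364]
ft_force: [-8.5, -18.5, 7.4]
grip_width: 0.0003
```

```bash
python3 look.py 7; python3 -c "
from h import *
plan(.055,-.085,.175,-90,-20)"
```

```text
((31.879741668701172, 2.6058921813964844), (61.005069732666016, 104.17828369140625), 89.26233673095703) x range [-19.68158759  83.78065488]
t 9.8 q [-0.61  0.59  1.55  0.35  1.16 -0.57] pos [ 0.5762 -0.151   0.171 ] shaker [ 0.0575 -0.0703] F [-3.8 -7.6  0.3]
target [ 0.5706 -0.1649  0.175 ] dp tool cm (start axes) [-0.88 -0.25  1.25] in target axes [-0.88 -0.25  1.25] rotvec 6deg units [ 0.06  0.03 -0.11]
```

View pics/s7.png

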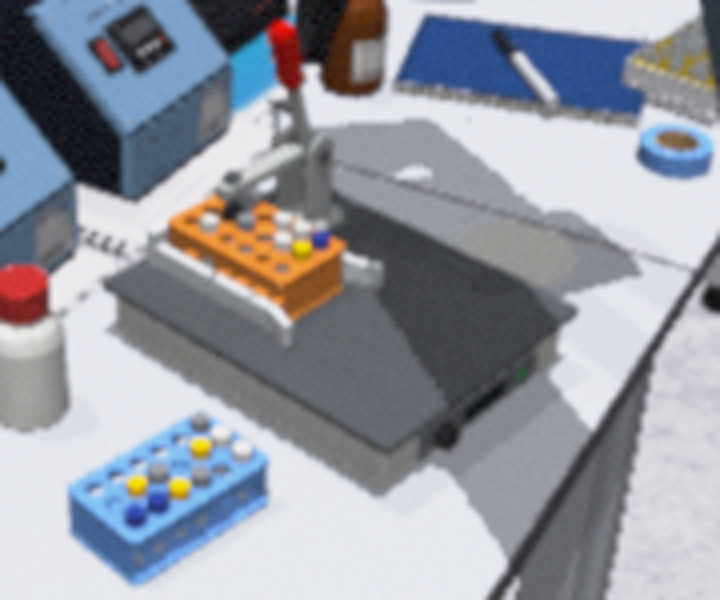

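It has snapped over: the handle leans inward at (285, 55) and the arm lies over the rack at (240, 200). I'll retreat straight outward.

Request:
send_rows:
  steps:
    - [[-0.3, 0, 1, 0, 0, 0], [-0.6, 0, 2, 0, 0, 0], [-1, 0, 3, 0, 0, 0], [-1, 0, 3, 0, 0, 0], [-1.5, 0, 3, 0, 0, 0], [-2, 0, 3, 0, 0, 0], [-2, 0, 2, 0, 0, 0], [0, 0, 0, 0, 0, 0]]

```text
time: 10.47
position: [0.5348, -0.3348, 0.1899]
tool_rot: [0.64, 0.515, -0.441, 0.362]
ft_force: [-0.2, -1.1, 0.5]
grip_width: 0.0003
```

```bash
python3 look.py 8; python3 - <<'E'
from h import *
print(get_obs()['position'],get_obs()['ft_force'])
p,d=camera('top');hsv=cv2.cvtColor(p,cv2.COLOR_RGB2HSV);roi=np.zeros(p.shape[:2],bool);roi[150:295,300:420]=1
red=roi&((hsv[...,0]<5)|(hsv[...,0]>172))&(hsv[...,1]>150)&(hsv[...,2]>90)
v,u=np.nonzero(red);c=[u.mean(),v.mean()];print('red px',c,red.sum())
for nm,y,z in [('open',-.129,.164),('locked',-.048,.184)]:print(nm,proj('top',[*S2W(.055,y),z]))
E
```

```text
((31.859169006347656, 2.6603927612304688), (61.00992202758789, 104.19528198242188), 89.3292465209961) x range [-19.68067103  83.54309303]
[ 0.53420225 -0.32930202  0.18825653] [ 0.74635679  0.78414618 -0.52246327]
red px [np.float64(363.875), np.float64(180.96875)] 64
open [[403.32182504 192.26866351]]
locked [[364.62065438 182.9300156 ]]
```

View pics/t8.png

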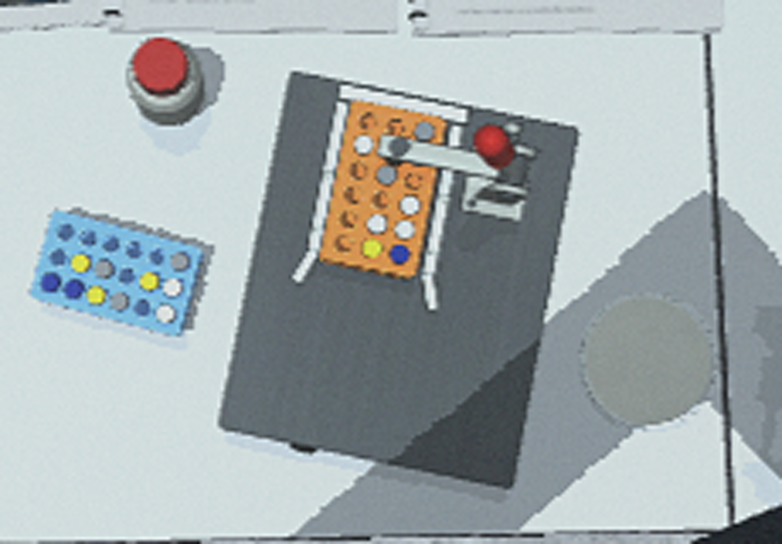

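View pics/s8.png

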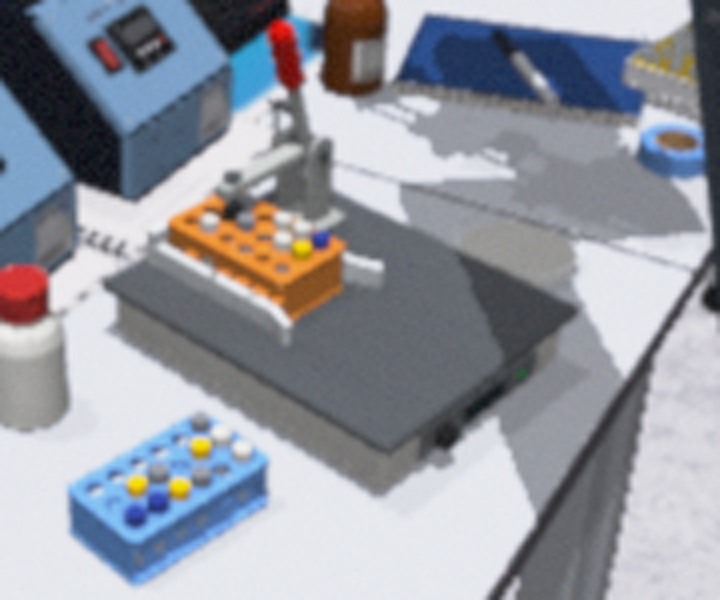

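The lever is locked: the grip is at pixel (364, 181) against (365, 183) expected. The rack is still home, the other objects haven't moved, and the arm is clear.

```bash
python3 -c "
from rig import *
print(hand_in())"
```

```text
the job is handed in; nothing more can be done
None
```

I pushed the orange rack home with closed fingers, then pushed the lever past its dead point until it snapped into lock. I handed the job in at about 10.7 s of robot time.

- **Rack:** its origin measured at shaker x = 31.9 mm against 32 mm for home. It was straight and the gap at the back stop was closed, both before and after the lever was locked. It would not move any further at about 9 N.
- **Lever:** the red grip is at top-view pixel (364, 181), against (365, 183) predicted for locked and (403, 192) for open. The clamp arm lies over the rack. The highest wrist force I read was about 22 N, at the end of the lever push.
- **Surroundings:** the blue rack, bottle and petri dish look unmoved in the before and after pictures. The arm was clear with only sensor-noise force at hand-in.
- **Deviations:** one top-view reading put the rack 2.7 mm to the left of the channel middle, which is within the rail clearance. During the final rack push, up to 6 N of vertical force showed on the fingers. The later pictures show no lifting or tipping.

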